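# Press the cap onto a perfume gift tube with the bench clamp

### The arm

A 6-joint arm with a two-finger parallel gripper is mounted at the origin on the work surface. World frame = base frame: x ahead of the robot, y to its left, z up, the work surface at z = 0. Lengths are in m, angles in rad, forces in N, time in s.
With the tool pointing down it reaches from about 0.4 to 0.825 m from the base axis. Payload 7 kg.
Tool frame: the origin (TCP) lies midway between the tips of the shut fingers; the grasp point (between the pads) lies 19 mm behind it; z points along the fingers, y is the direction in which the jaws open and shut (so a half turn about z gives the same grasp; the last joint's range is limited). The gripper opens to 88 mm and grips with 3 to 60 N. Pads are 19 mm wide; open, the fingers measure 130 mm over their backs; the gripper's body (78 mm by 193 mm) begins 47 mm behind the grasp point.
Start: joints at [-1.059, 0.359, 0.012, 0, -1.224, -0.288], TCP at [0.15, -0.658, 0.227] pointing down, gripper open.
Joint ranges: [-3.07, 3.07], [-1.43, 2.12], [-1.02, 1.25], [-3.03, 1.67], [-3.05, -0], [-3.03, 3.03]. Speed limits (rad/s): [2.39, 2.39, 3.01, 3.14, 3.14, 3.14].

### API

Orientations are given as [roll, pitch, yaw] about the fixed x, y, z axes, in that order (R = Rz(yaw) Ry(pitch) Rx(roll)).
In Python, from plant import * gives the robot as it stands. The module is installed in compiled form; this text tells all that it offers.
- The arm moves only by the tool drive_tool, never from a script. Its argument "series" is a list that holds one entry, the list of rows, each a list of 7 numbers: the shift along the tool's x, y, z in mm, then the turn, a rotation vector about the tool's x, y, z in rad, then the closure, from 0 (fully open) to 1 (shut). In form: [[[x, y, z, ax, ay, az, grip], ...]]. A call has 1 to 12 rows; each row is the pose to reach, as a shift and turn from the pose measured when the call began, along the tool's axes at that moment; what a row does not reach only later rows make up. A row lasts 1/12 s, in which the tool goes at most 41.7 mm and 7.16 degrees, less where a joint would pass 70% of its speed; a pose out of reach is approached as far as the arm can. A call with a gripper value outside its range is refused whole. The fingers move at their own pace and stop on an object; "newtons" is the grip in N (left out, the last holds). Time passes only in rows, so rows that repeat a pose let the fingers close. It gives the time, the measured TCP pose, the force and the opening at its end, in the units of the state.
- read_state(): the state, without advancing time (a new reading comes with each control period).
- get_image(name): name is "side" or "top"; returns a dict with "img" (400x640x3 uint8, blue, green, red), "z_map" (400x640 float32, m along the optical axis (not along the pixel's ray), 0 where there is no reading), "K" (3x3 intrinsics, pixels), "world_from_camera" (4x4, takes a point from camera to world coordinates). Camera axes: x right, y up, looking along -z (the intrinsics and any distortion apply to the point x, -y, -z); pixel columns grow to the right and rows downward; lengths in m; the calibration is good to about 2 mm. A picture is of the moment at which its call begins.
- finish_job(): hands the job in, once; it reports no verdict.
Trained networks look in the newest picture that a camera, given by its name, has taken for a name from the list of things; names that differ only in an ending like _2 or _b are one class to them, and where a whole thing is asked for, a point or a joint stands for the part that bears it (a point fixed in the world has none). Each returns a list of dicts, best first, with "p" (0 to 1); they miss things now and then, are a little off and sometimes report something else, mostly with a low value. They report only what shows in the picture. A call takes as long as a camera call.
- regions_of(camera, thing): "pixels" (400x640 bool, what is visible of it).
- mark_of(camera, thing): "xyz" ([x, y, z] in m, in the coordinates of the camera as it stood for that picture, good to about 4 mm: a listed point, or the origin of a listed thing).
The state is a dict: "t": time; "joint_pos": joint angles; "dq": joint speeds; "tau": joint torques, N m; "tcp_pos": TCP position; "tool_rot": TCP orientation; "contact_force": force on the tool from outside, world axes, zero at the start; "ft_torque": the same for the moment, N m; "finger_gap": finger opening in m.
Only numpy, scipy, OpenCV 4.12 (cv2) and the standard library are available. Lean on these libraries where they do the work, as an engineer would, in place of code of your own. Each camera call takes 0.05 s, during which the arm holds its last target.

### The job

One of the two trigger clamps on the counter holds a kraft gift tube whose wooden cap still stands proud. Pump that clamp's trigger with full strokes until its jaw has pushed the cap home, then press its release lever and hold it down until the jaw has slid fully back. Let the clamp do the pushing (do not push the jaw or the cap yourself) and leave the empty clamp's levers alone.

Things in the scene. Friction and masses are not known exactly. Their poses are not given: they have to be found in the camera images.
- press: the fixed clamp that holds the tube: wooden base 330 x 100 x 12 mm (local x -140 to +190), dark steel head (local x -86 to -14, y +-23, top 92 mm), sliding bar with an aluminium jaw plate, tube lying in a cradle against an end stop. Origin on the counter under the bar; x points along the bar from head to tube, the way the jaw advances. The empty clamp is alike; neither is taller than 120 mm.
- trigger_pad (a point): middle of the top face of the trigger's black paddle (48 mm along the press x by 36 mm across), at rest 118 mm above the counter, 143 mm from the press origin along -x. Its hinge lies 80 mm ahead (+x), 96 mm above the counter. Press it down with shut fingers: it stops about 31 mm down (3 to 12 N); past that its rubber cushion yields 12 mm at 12 to 20 N. It swings forward 15 mm.
- trigger (a joint): trigger angle, rad: 0 at rest (up), 0.40 fully pressed; a spring lifts it again. A full stroke (to 0.36 or more, then let fully up) ratchets the jaw one 12 mm tooth forward, where it stays; a shorter stroke may not catch. Three strokes give the 36 mm needed; further ones only nudge the jaw 3 mm to and fro.
- release_pad (a point): middle of the top face of the release lever's small steel paddle (20 mm along the press x by 24 mm across), between head and jaw, at rest 103 mm above the counter, straight above the press origin. Its hinge lies 42 mm behind (-x), 96 mm above the counter. Pressed down 10 to 15 mm (3 to 12 N; hard stop at 18 mm) it frees the jaw; let go, it springs up.
- release (a joint): release lever angle, rad: 0 at rest, 0.45 at its stop. While it is kept beyond about 0.22 (9 mm down) a spring slides the jaw back, the full way within 2 s; let go early and the jaw catches on a tooth.
- jaw_travel (a joint): how far the jaw has advanced from its fully-back place, m: 0 at the start, about 0.036 after three strokes.
- cap_gap (a joint): gap between the dark wooden cap and the shoulder of the kraft tube, m: 0 is fully home; 0.012 to 0.024 at the start. The cap holds by friction where it is left.
- jaw: the aluminium jaw plate (16 mm thick, 50 mm wide, 20 to 70 mm above the counter) with its 20 x 16 mm steel bar, which passes through the head and shows under the trigger (top 53 mm above the counter). Origin: on the counter under the jaw plate's middle; it coincides with the press origin when the jaw is fully back.
- tube_cap: the tube's dark wooden cap, 50 mm diameter, 32 mm long, axis level, 47 mm above the counter, in front of the jaw. Its origin is not at the cap: with the gap closed it coincides with the press origin, and the cap's middle lies 63 mm along +x of it.
- spare_trigger_pad (a point): middle of the top of the trigger paddle of the other, empty clamp: leave it alone.
- spare_release_pad (a point): middle of the top of the release paddle of the empty clamp: leave it alone.

How it is judged:
On the way:
1. the jaw has been pumped forward and the cap is home on the tube (value of joint cap_gap below 0.005 m and value of joint jaw_travel above 0.03 m), for 0.2 s.
At the end, for the whole second after the job is handed in: the cap is home on the tube (gap under 5 mm) and the jaw is back (within 5 mm of its fully-back place) (value of joint each of cap_gap, jaw_travel below 0.005 m); the robot touches nothing.
It fails at once if the robot pushes the jaw or its bar (contact force between any of the fingers, the arm and jaw above 3 N).
It fails at once if the robot pushes the cap (contact force between any of the fingers, the arm and tube_cap above 3 N).
It fails at once if a lever of the empty clamp is worked (more than 6 mm) (distance of any of spare_trigger_pad, spare_release_pad from where it was at the start of the episode above 0.006 m).
It also fails if it takes over 51 s, if anything falls off the work surface, if the arm or the gripper's body presses on something with over 40 N, if the wrist force passes 120 N, or if a joint passes its speed limit or range.

## Working session

There is one attempt and no reset: what is moved stays moved. The work goes in short steps, Python scripts to look and compute and a tool call to move; the robot and the scene stay as the last step left them, time stands still between calls to the robot, and variables do not carry over. Pictures are saved under pics/ and viewed, and the job is handed in when it is done.

Besides the shell and the picture viewer there is one more tool, called after "Emit:" as name(argument=value, ...), one argument or row to a line, values as JSON. drive_tool: Moves the arm, as the interface text tells. Its arguments: {"type":"object","properties":{"series":{"type":"array"},"newtons":{"type":"number"}},"required":["series"]}

```bash
mkdir -p pics
cat > h.py <<'E'
from plant import *
import numpy as np, cv2
def snap(n,f):
    d=get_image(n); cv2.imwrite('pics/'+f,d['img']); return d
def w(d,p):
    return (d['world_from_camera']@np.r_[p,1])[:3]
E
python3 - <<'E'
from h import *
np.set_printoptions(precision=4,suppress=True)
s=read_state();print(s['t'],s['tcp_pos'],s['tool_rot'],s['finger_gap'],s['contact_force'])
for n in('side','top'):
    d=snap(n,n+'0.png')
    for t in('press','trigger_pad','release_pad','spare_trigger_pad','spare_release_pad','tube_cap','jaw'):
        for r in mark_of(n,t): print(n,t,round(r['p'],2),w(d,r['xyz']))
print(read_state()['t'])
E
```

```text
0.0 [ 0.1497 -0.6577  0.2256] [ 3.14   -0.0001 -2.918 ] 0.0877320621083915 [ 0.2337  0.3764 -0.2302]
side press 0.64 [ 0.5956 -0.2032 -0.001 ]
side trigger_pad 0.63 [ 0.4538 -0.1644  0.1219]
side release_pad 0.56 [ 0.5931 -0.2043  0.1009]
side spare_trigger_pad 0.84 [0.5074 0.1779 0.1181]
side spare_trigger_pad 0.49 [ 0.4517 -0.1648  0.1217]
side spare_release_pad 0.73 [0.6424 0.1985 0.0982]
side spare_release_pad 0.4 [ 0.5947 -0.2006 -0.002 ]
side jaw 0.71 [ 0.5957 -0.2032  0.0038]
top press 0.6 [ 0.5966 -0.209  -0.0015]
top trigger_pad 0.67 [ 0.4589 -0.171   0.1177]
top release_pad 0.52 [ 0.5945 -0.2111  0.1029]
top spare_trigger_pad 0.75 [0.5059 0.1751 0.1197]
top spare_release_pad 0.49 [0.6466 0.1957 0.1005]
top spare_release_pad 0.39 [ 0.4595 -0.1737  0.119 ]
top jaw 0.75 [ 0.5933 -0.2096 -0.003 ]
top jaw 0.67 [ 0.5936 -0.209  -0.0009]
0.8
```

View pics/side0.png

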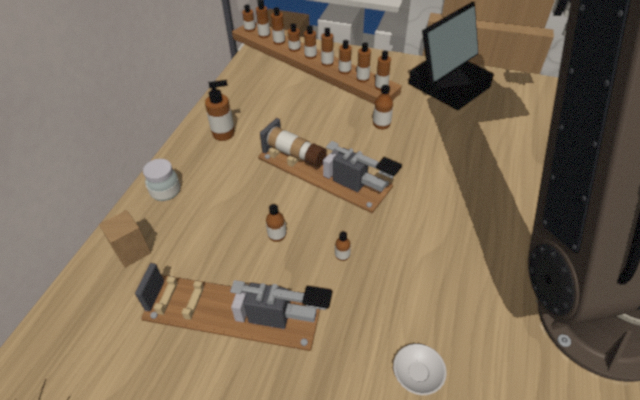

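View pics/top0.png

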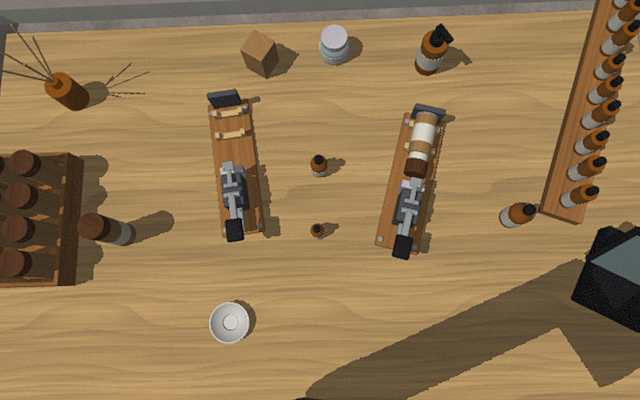

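The right-hand clamp in the top view (about px 410,190) holds the tube. The left one (235,180) is empty. Next I refine the pads from depth and check the obstacles along the path.

Run:
```python
from h import *
np.set_printoptions(precision=4,suppress=True)
for n in('top','side'):
    d=get_image(n); K=d['K'];z=d['z_map'];v,u=np.mgrid[:400,:640]
    P=cv2.undistortPoints(np.stack([u,v],-1).reshape(-1,1,2).astype(float),K,None).reshape(400,640,2)
    X=np.stack([P[...,0]*z,-P[...,1]*z,-z,np.ones_like(z)],-1)@d['world_from_camera'].T
    X=X[...,:3]; ok=z>0
    for t in('trigger_pad','release_pad','press','tube_cap'):
        for r in regions_of(n,t)[:2]:
            m=r['pixels']&ok; q=X[m]
            print(n,t,round(r['p'],2),m.sum(),np.median(q,0),q.min(0),q.max(0))
            if t=='press':
                c=q[(q[:,2]<.03)]; print('  base rect',cv2.minAreaRect(c[:,:2].astype(np.float32)*1000))
            if t=='trigger_pad':
                g=d['img'].max(-1)<45
                c=X[g&ok]; c=c[(np.hypot(c[:,0]-.456,c[:,1]+.168)<.05)&(c[:,2]>.105)&(c[:,2]<.135)]
                print('  dark',len(c),c.mean(0),cv2.minAreaRect(c[:,:2].astype(np.float32)*1000))
    if n=='top':
        for x0 in np.arange(0.0,.8,.1):
            print(round(x0,1),[round(float(X[ok&(X[...,0]>=x0)&(X[...,0]<x0+.1)&(X[...,1]>=y0)&(X[...,1]<y0+.1)][:,2].max(initial=-1)),2) for y0 in np.arange(-.8,0.,.1)])
```

```text
top trigger_pad 0.84 422 [ 0.4563 -0.1687  0.1169] [ 0.4307 -0.1913 -0.0021] [ 0.4821 -0.147   0.1222]
  dark 376 [ 0.456  -0.1679  0.1171] ((456.177978515625, -168.1338653564453), (34.0505485534668, 45.492919921875), 73.17115783691406)
top trigger_pad 0.34 417 [ 0.6355 -0.2181  0.0658] [ 0.6079 -0.2572  0.0099] [ 0.66   -0.1928  0.0975]
  dark 376 [ 0.456  -0.1679  0.1171] ((456.177978515625, -168.1338653564453), (34.0505485534668, 45.492919921875), 73.17115783691406)
top release_pad 0.65 264 [ 0.5806 -0.2023  0.1011] [ 0.5471 -0.2401  0.0101] [ 0.6203 -0.1824  0.1064]
top press 0.7 217 [ 0.5822 -0.2021  0.1016] [ 0.5484 -0.2196  0.0958] [ 0.6056 -0.1824  0.1064]
  base rect ((0.0, 0.0), (0.0, 0.0), 0.0)
top press 0.63 6456 [ 0.6115 -0.2081  0.0491] [ 0.4307 -0.3058 -0.005 ] [ 0.8137 -0.1235  0.1222]
  base rect ((627.95654296875, -219.27728271484375), (104.37271881103516, 382.8409729003906), 74.11099243164062)
top tube_cap 0.9 377 [ 0.636  -0.2175  0.0667] [ 0.6186 -0.2442  0.0257] [ 0.6596 -0.1949  0.074 ]
0.0 [-1.0, -1.0, -1.0, -1.0, -1.0, -1.0, -1.0, -1.0]
0.1 [-1.0, 0.01, 0.01,
[... 291 characters left out ...]
.7 [0.01, 0.14, 0.04, 0.01, 0.02, 0.08, 0.02, 0.01]
side trigger_pad 0.72 317 [ 0.4558 -0.1613  0.118 ] [ 0.4301 -0.3073  0.0005] [ 0.4986 -0.1421  0.1225]
  dark 244 [ 0.4556 -0.1599  0.1175] ((454.7977294921875, -161.7061004638672), (32.09479522705078, 43.97553253173828), 72.49854278564453)
side release_pad 0.68 146 [ 0.5748 -0.1985  0.1021] [ 0.5446 -0.2155  0.0969] [ 0.6024 -0.1777  0.1069]
side press 0.66 5838 [ 0.5912 -0.1849  0.0469] [ 0.4307 -0.353  -0.0028] [ 0.791  -0.1203  0.1225]
  base rect ((624.4215698242188, -245.15966796875), (165.42578125, 361.9423828125), 74.68820190429688)
side tube_cap 0.89 418 [ 0.6334 -0.2072  0.0608] [ 0.6039 -0.2785  0.0026] [ 0.6616 -0.1837  0.0765]
```

Emit:
drive_tool(
  series=[
    [[-26,26,0,0,0,0.03,1],[-52,52,0,0,0,0.07,1],[-78,78,0,0,0,0.1,1],[-104,104,0,0,0,0.14,1],[-130,130,0,0,0,0.18,1],[-156,156,0,0,0,0.22,1],[-182,182,0,0,0,0.26,1],[-208,208,0,0,0,0.3,1],[-234,234,0,0,0,0.34,1],[-260,260,0,0,0,0.38,1],[-286,286,0,0,0,0.42,1],[-300,300,0,0,0,0.46,1]],
  ],
  newtons=30,
)

```text
t: 2.3
tcp_pos: [0.3771, -0.2966, 0.227]
tool_rot: [3.141, 0.001, 2.905]
contact_force: [0.6, 0.1, -0.2]
finger_gap: 0.0131
```

```bash
cat >> h.py <<'E'
from scipy.spatial.transform import Rotation as R
def go(target,yaw=2.857):
    s=read_state(); Q=R.from_euler('xyz',s['tool_rot'])
    T=R.from_euler('ZYX',[yaw,0,np.pi])
    print('t',s['t'],'pos',np.round(s['tcp_pos'],4),'F',np.round(s['contact_force'],1),'gap',s['finger_gap'])
    print('shift mm',np.round(Q.inv().apply(np.array(target)-s['tcp_pos'])*1000,1),'rot',np.round((Q.inv()*T).as_rotvec(),3))
E
python3 -c "
from h import *
go([.456,-.166,.15])"
```

```text
t 2.3 pos [ 0.3771 -0.2966  0.227 ] F [ 0.6  0.1 -0.2] gap 0.013142753799351457
shift mm [-46.  145.4  77.2] rot [0.    0.001 0.048]
```

Emit:
drive_tool(
  series=[
    [[-8,25,0,0,0,0.01,1],[-16,50,0,0,0,0.02,1],[-24,75,5,0,0,0.03,1],[-32,100,15,0,0,0.04,1],[-40,125,30,0,0,0.048,1],[-46,145,50,0,0,0.048,1],[-46,145,70,0,0,0.048,1],[-46,145,77,0,0,0.048,1],[-46,145,77,0,0,0.048,1],[-46,145,77,0,0,0.048,1]],
  ],
)

```text
t: 3.13
tcp_pos: [0.4559, -0.1669, 0.1506]
tool_rot: [-3.141, 0.001, 2.857]
contact_force: [0.8, -0.3, 0.6]
finger_gap: 0.0002
```

```bash
python3 -c "
from h import *
snap('side','side1.png');snap('top','top1.png')
go([.458,-.1665,.122])"
```

```text
t 3.2333 pos [ 0.4565 -0.167   0.1514] F [0.4 0.4 0.4] gap 0.00045933659861495927
shift mm [-1.2  0.9 29.4] rot [ 0.001  0.003 -0.001]
```

View pics/side1.png

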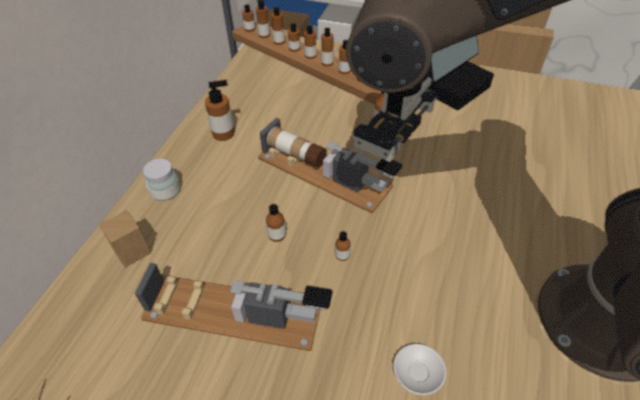

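Emit:
drive_tool(
  series=[
    [[0,1,18,0,0,0,1],[0,1,30,0,0,0,1],[-3,1,40,0,0,0,1],[-6,1,48,0,0,0,1],[-9,1,54,0,0,0,1],[-12,1,59,0,0,0,1],[-13,1,62,0,0,0,1],[-13,1,62,0,0,0,1]],
  ],
)

```text
t: 3.9
tcp_pos: [0.4656, -0.1701, 0.0886]
tool_rot: [-3.14, -0.004, 2.855]
contact_force: [-12.2, 5.0, 10.6]
finger_gap: 0.0003
```

```bash
python3 -c "
from h import *
d=snap('side','side2.png')
go([.472,-.1705,.085])"
```

```text
t 3.95 pos [ 0.4655 -0.1701  0.0889] F [-13.    4.9  10.7] gap 0.00010131677053505916
shift mm [-6.4  1.4  3.9] rot [-0.001 -0.004 -0.002]
```

View pics/side2.png

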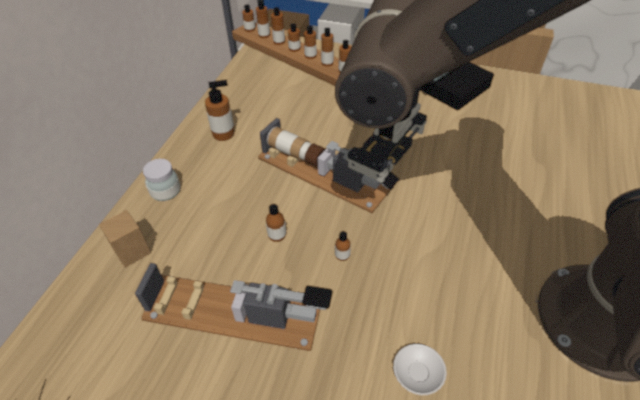

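Emit:
drive_tool(
  series=[
    [[3,0,2,0,0,0,1],[4,0,5,0,0,0,1],[4,0,7,0,0,0,1],[4,0,7,0,0,0,1]],
  ],
)

```text
t: 4.28
tcp_pos: [0.4659, -0.17, 0.0852]
tool_rot: [-3.141, 0.004, 2.856]
contact_force: [-0.9, -1.6, 17.4]
finger_gap: 0.0003
```

```bash
python3 -c "
from h import *
d=snap('side','side3.png');cv2.imwrite('pics/s3z.png',cv2.resize(d['img'][100:220,240:420],None,fx=4,fy=4))
go([.472,-.1705,.085])"
```

```text
t 4.3333 pos [ 0.4659 -0.17    0.0853] F [-0.5 -1.4 17.7] gap 0.00010826459571543033
shift mm [-6.   1.2  0.3] rot [-0.001  0.004 -0.001]
```

View pics/s3z.png

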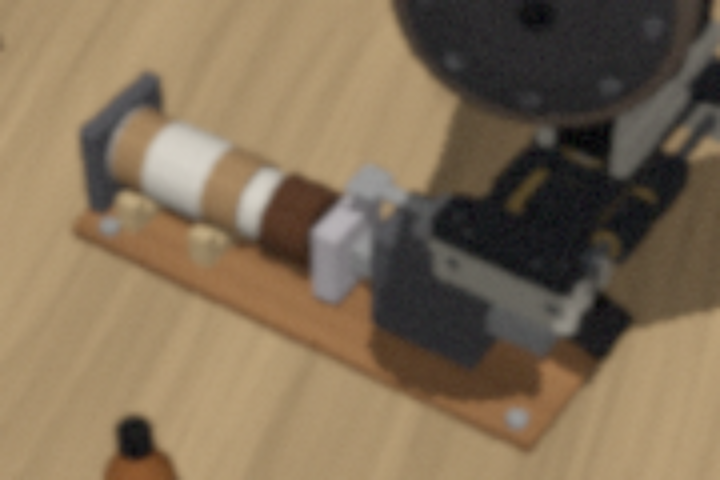

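Emit:
drive_tool(
  series=[
    [[2,0,-10,0,0,0,1],[4,0,-24,0,0,0,1],[7,0,-36,0,0,0,1],[9,0,-46,0,0,0,1],[9,0,-46,0,0,0,1],[9,0,-46,0,0,0,1]],
  ],
)

```text
t: 4.83
tcp_pos: [0.4576, -0.1675, 0.1319]
tool_rot: [3.141, 0.006, 2.856]
contact_force: [-0.5, -0.1, 0.0]
finger_gap: 0.0004
```

```bash
cat >> h.py <<'E'
def chk(f):
    d=snap('side',f+'.png');cv2.imwrite('pics/'+f+'z.png',cv2.resize(d['img'][100:220,240:420],None,fx=4,fy=4))
    u=np.array([np.cos(-.285),np.sin(-.285)])
    for t in('jaw','tube_cap','trigger_pad','release_pad'):
        for r in mark_of('side',t)[:1]:
            p=w(d,r['xyz']); print(t,round(r['p'],2),np.round(p,4),'along mm',round(1000*float((p[:2]-[.593,-.206])@u),1))
E
python3 -c "
from h import *
chk('side4')
go([.457,-.1665,.13])"
```

```text
jaw 0.81 [ 0.6044 -0.2096  0.0015] along mm 12.0
trigger_pad 0.58 [ 0.4522 -0.1629  0.1197] along mm -147.3
release_pad 0.73 [ 0.5922 -0.2052  0.1023] along mm -1.0
t 5.0833 pos [ 0.4568 -0.1674  0.1306] F [0.7 0.4 0.6] gap 6.841079053312434e-05
shift mm [0.1 0.9 0.6] rot [-0.001  0.003 -0.001]
```

View pics/side4z.png

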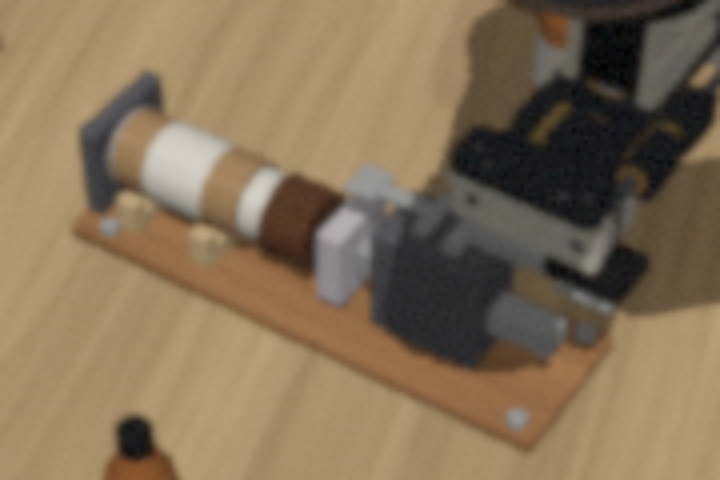

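The first stroke advanced the jaw 12 mm and it held. I'll repeat it.

Emit:
drive_tool(
  series=[
    [[0,0,10,0,0,0,1],[-2,0,20,0,0,0,1],[-5,0,30,0,0,0,1],[-8,0,38,0,0,0,1],[-9,0,43,0,0,0,1],[-9,0,46,0,0,0,1],[-9,0,47,0,0,0,1],[-9,0,47,0,0,0,1]],
  ],
)

```text
t: 5.75
tcp_pos: [0.4623, -0.1699, 0.0824]
tool_rot: [-3.139, -0.004, 2.856]
contact_force: [-9.9, 5.0, 13.9]
finger_gap: 0.0003
```

Emit:
drive_tool(
  series=[
    [[2,0,-10,0,0,0,1],[4,0,-24,0,0,0,1],[7,0,-36,0,0,0,1],[9,0,-46,0,0,0,1],[9,0,-46,0,0,0,1],[9,0,-46,0,0,0,1]],
  ],
)

```text
t: 6.25
tcp_pos: [0.454, -0.1673, 0.1283]
tool_rot: [-3.139, -0.003, 2.855]
contact_force: [-0.0, -0.5, -1.1]
finger_gap: 0.0001
```

```bash
python3 -c "
from h import *
chk('side5')
go([.457,-.1665,.13])"
```

```text
jaw 0.69 [ 0.6184 -0.2121  0.0023] along mm 26.1
trigger_pad 0.68 [ 0.4536 -0.1635  0.1191] along mm -145.7
release_pad 0.44 [ 0.595  -0.2065  0.1011] along mm 2.0
t 6.5 pos [ 0.4535 -0.1673  0.1277] F [0.1 0.3 0.8] gap 0.0005243239269862155
shift mm [-3.1  1.8 -2.4] rot [-0.003 -0.005 -0.002]
```

View pics/side5z.png

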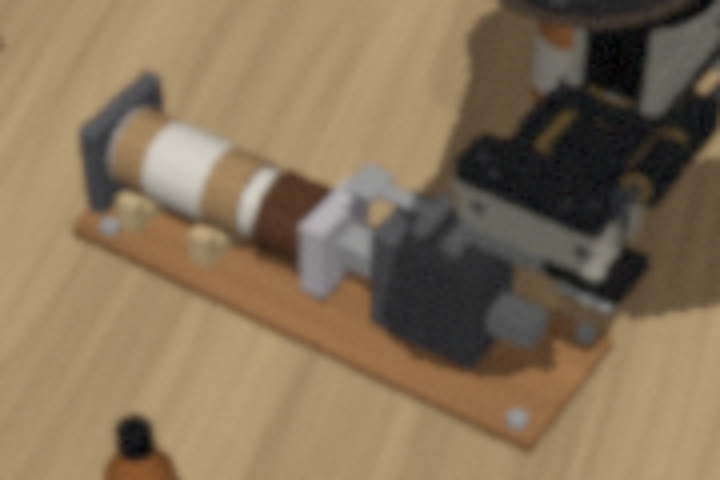

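The jaw is now about 24–26 mm forward. Third stroke next.

Emit:
drive_tool(
  series=[
    [[-1,2,8,0,0,0,1],[-4,2,17,0,0,0,1],[-6,2,26,0,0,0,1],[-9,2,34,0,0,0,1],[-11,2,40,0,0,0,1],[-10,2,43,0,0,0,1],[-9,2,45,0,0,0,1],[-9,2,46,0,0,0,1],[-9,2,46,0,0,0,1]],
  ],
)

```text
t: 7.25
tcp_pos: [0.4611, -0.1681, 0.0811]
tool_rot: [-3.137, -0.008, 2.856]
contact_force: [-7.6, 2.9, 15.5]
finger_gap: 0.0005
```

Emit:
drive_tool(
  series=[
    [[2,0,-10,0,0,0,1],[4,0,-24,0,0,0,1],[7,0,-36,0,0,0,1],[9,0,-48,0,0,0,1],[9,0,-50,0,0,0,1],[9,0,-50,0,0,0,1]],
  ],
)

```text
t: 7.75
tcp_pos: [0.4533, -0.1654, 0.1309]
tool_rot: [-3.138, -0.007, 2.856]
contact_force: [0.2, 0.5, -0.9]
finger_gap: 0.0004
```

```bash
python3 -c "
from h import *
chk('side6')
go([.457,-.1665,.13])"
```

```text
jaw 0.55 [ 0.6281 -0.2145  0.0038] along mm 36.1
trigger_pad 0.66 [ 0.4548 -0.1673  0.1181] along mm -143.5
release_pad 0.49 [ 0.5946 -0.2056  0.1016] along mm 1.4
t 8.0 pos [ 0.4525 -0.1655  0.1301] F [ 0.   0.  -0.4] gap 0.00028805936626012923
shift mm [-4.6  0.3  0.1] rot [-0.005 -0.01  -0.002]
```

View pics/side6z.png

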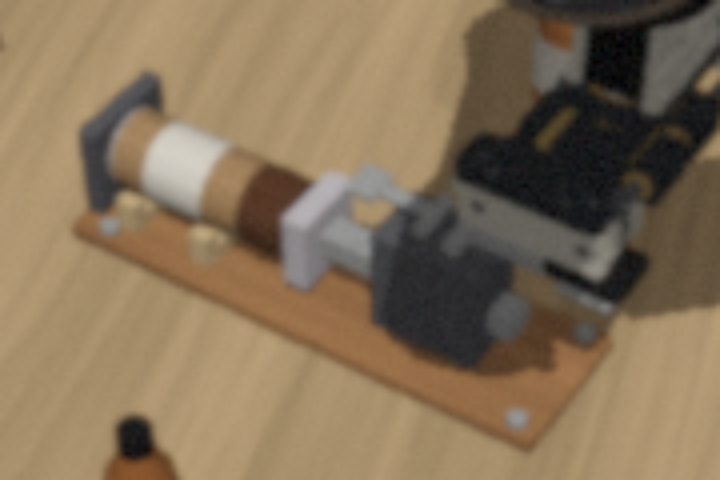

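The jaw is at 36 mm and the cap looks home, since the pale neck is gone. Next I move above the release paddle.

Emit:
drive_tool(
  series=[
    [[0,0,-15,0,0,0,1],[-10,0,-25,0,0,0,1],[-35,0,-25,-0.002,-0.004,-0.002,1],[-60,0,-25,-0.005,-0.01,-0.002,1],[-85,0,-25,-0.005,-0.01,-0.002,1],[-110,0,-25,-0.005,-0.01,-0.002,1],[-135,0,-25,-0.005,-0.01,-0.002,1],[-146,0,-20,-0.005,-0.01,-0.002,1],[-146,0,-10,-0.005,-0.01,-0.002,1],[-146,0,-5,-0.005,-0.01,-0.002,1],[-146,0,-5,-0.005,-0.01,-0.002,1],[-146,0,-5,-0.005,-0.01,-0.002,1]],
  ],
)

```text
t: 9.0
tcp_pos: [0.5913, -0.2064, 0.1331]
tool_rot: [3.141, -0.001, 2.858]
contact_force: [-0.1, -0.4, 0.0]
finger_gap: 0.0006
```

```bash
python3 -c "
from h import *
chk('side7')
d=snap('top','top7.png')
go([.594,-.206,.106])
u=np.array([np.cos(-.285),np.sin(-.285)])
for t in ('tube_cap','jaw','release_pad'):
  for r in mark_of('top',t): p=w(d,r['xyz']);print(t,r['p'],p,1000*(p[:2]-[.593,-.206])@u)
"
```

```text
jaw 0.66 [ 0.6309 -0.2169  0.0019] along mm 39.4
release_pad 0.76 [ 0.5992 -0.2054  0.1016] along mm 5.8
t 9.3 pos [ 0.5927 -0.2066  0.1345] F [-0.7  1.   0.4] gap 0.0002995345214411489
shift mm [-1.   0.9 28.5] rot [0.001 0.002 0.001]
jaw 0.51 [ 0.62764897 -0.22034951 -0.00191244] 37.28576170576352
release_pad 0.66 [ 0.59607241 -0.21051421  0.09992968] 4.217680740171802
```

View pics/side7z.png

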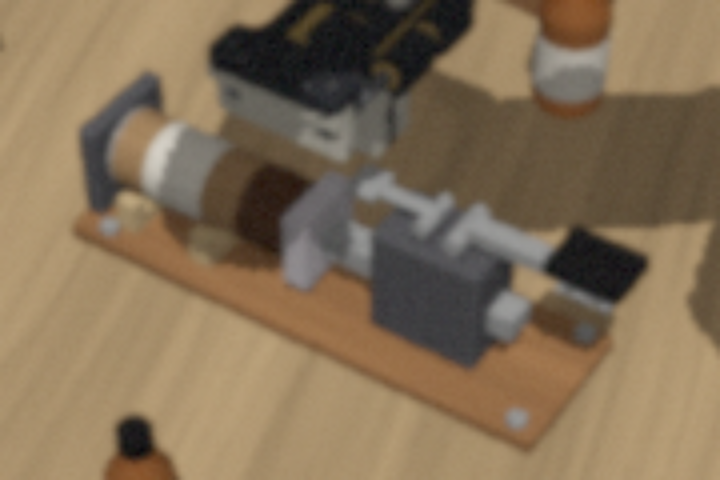

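View pics/top7.png

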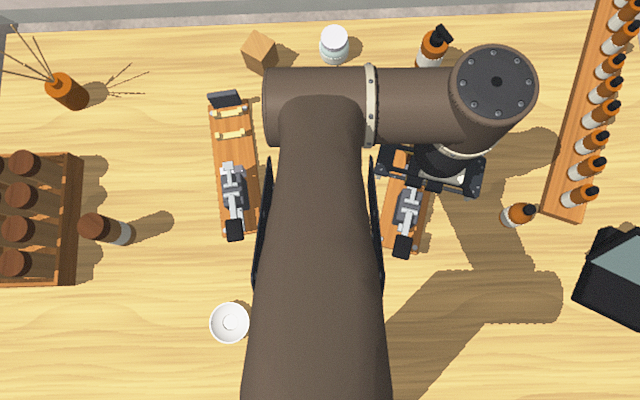

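The cap sits flush on the tube (zoom px 245,205) and the fingers are above the release paddle. I'll press it 13 mm and hold.

Emit:
drive_tool(
  series=[
    [[-3,0,15,0,0,0,1],[-3,0,27,0,0,0,1],[-3,0,36,0,0,0,1],[-3,0,41,0,0,0,1],[-3,0,44,0,0,0,1],[-3,0,45,0,0,0,1],[-3,0,45,0,0,0,1],[-3,0,45,0,0,0,1]],
  ],
)

```text
t: 10.12
tcp_pos: [0.596, -0.2076, 0.0902]
tool_rot: [3.141, 0.002, 2.858]
contact_force: [-2.1, 1.7, 12.1]
finger_gap: 0.0005
```

```bash
python3 -c "
from h import *
chk('side8')
go([.594,-.206,.09])
"
```

```text
jaw 0.71 [ 0.599  -0.2067  0.0021] along mm 6.0
trigger_pad 0.81 [ 0.4511 -0.1632  0.1202] along mm -148.2
release_pad 0.42 [ 0.5941 -0.2048  0.0871] along mm 0.7
t 10.3667 pos [ 0.596  -0.2076  0.0903] F [-2.3  2.  11.7] gap 0.0005462008095935361
shift mm [2.4 1.  0.3] rot [0.    0.002 0.001]
```

View pics/side8z.png

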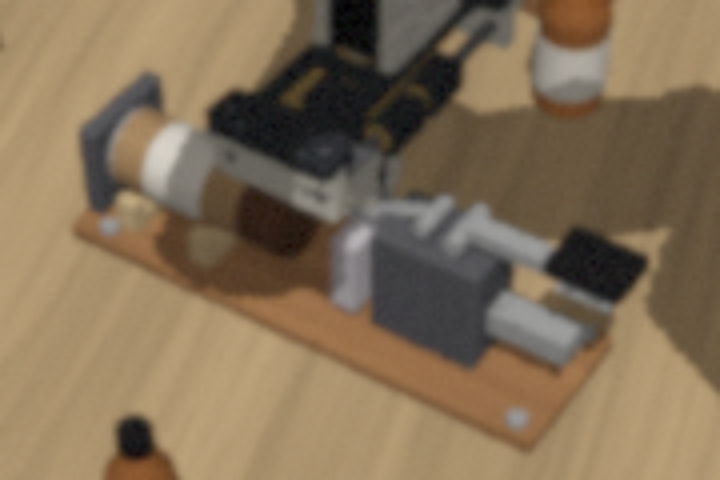

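The jaw is sliding back and is almost there. I'll hold about 2 s more.

Emit:
drive_tool(
  series=[
    [[0,0,0,0,0,0,1],[0,0,0,0,0,0,1],[0,0,0,0,0,0,1],[0,0,0,0,0,0,1],[0,0,0,0,0,0,1],[0,0,0,0,0,0,1],[0,0,0,0,0,0,1],[0,0,0,0,0,0,1],[0,0,0,0,0,0,1],[0,0,0,0,0,0,1],[0,0,0,0,0,0,1],[0,0,0,0,0,0,1]],
  ],
)

```text
t: 11.37
tcp_pos: [0.5962, -0.2077, 0.0913]
tool_rot: [-3.142, 0.003, 2.859]
contact_force: [-2.4, 2.5, 10.1]
finger_gap: 0.0001
```

Emit:
drive_tool(
  series=[
    [[0,0,0,0,0,0,1],[0,0,0,0,0,0,1],[0,0,0,0,0,0,1],[0,0,0,0,0,0,1],[0,0,0,0,0,0,1],[0,0,0,0,0,0,1],[0,0,0,0,0,0,1],[0,0,0,0,0,0,1],[0,0,0,0,0,0,1],[0,0,0,0,0,0,1],[0,0,0,0,0,0,1],[0,0,0,0,0,0,1]],
  ],
)

```text
t: 12.37
tcp_pos: [0.5962, -0.2077, 0.0922]
tool_rot: [-3.141, 0.003, 2.859]
contact_force: [-3.3, 1.1, 9.6]
finger_gap: 0.0006
```

```bash
python3 -c "
from h import *
chk('side9')
go([.594,-.206,.09])
"
```

```text
jaw 0.69 [ 0.5933 -0.2049  0.0021] along mm -0.1
trigger_pad 0.81 [ 0.4534 -0.1652  0.1208] along mm -145.5
release_pad 0.5 [ 0.5955 -0.2026  0.0882] along mm 1.4
t 12.6167 pos [ 0.5962 -0.2077  0.0922] F [-2.9  2.7 10.2] gap 0.00017558193483707397
shift mm [2.6 1.  2.2] rot [-0.     0.003  0.002]
```

View pics/side9z.png

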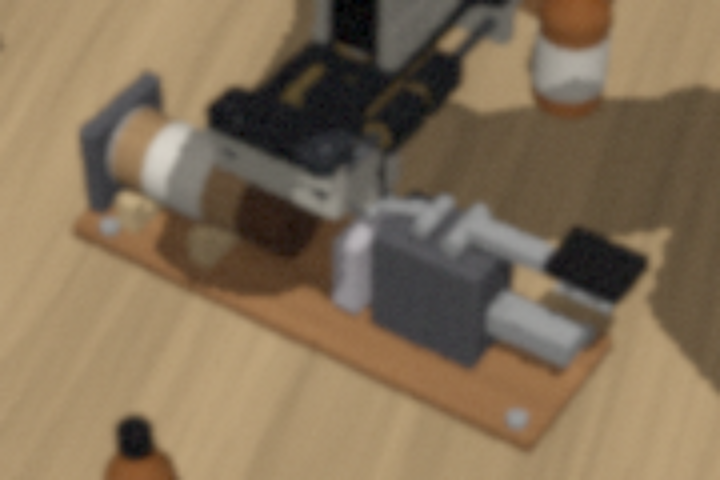

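The jaw reads fully back and sits against the head (zoom px 350,265). I'll lift off and move clear.

Emit:
drive_tool(
  series=[
    [[0,0,-10,0,0,0,1],[0,0,-25,0,0,0,1],[0,0,-50,0,0,0,1],[0,0,-80,0,0,0,1],[0,0,-110,0,0,0,1],[30,0,-120,0,0,0,1],[60,0,-120,0,0,0,1],[90,0,-120,0,0,0,1],[120,0,-120,0,0,0,1],[150,0,-120,0,0,0,1],[150,0,-120,0,0,0,1],[150,0,-120,0,0,0,1]],
  ],
)

```text
t: 13.62
tcp_pos: [0.4505, -0.1655, 0.2124]
tool_rot: [3.142, 0.004, 2.86]
contact_force: [0.8, -0.3, 0.4]
finger_gap: 0.0005
```

```bash
python3 -c "
from h import *
chk('side10')
go([.594,-.206,.09])
"
```

```text
jaw 0.67 [ 0.5954 -0.2058  0.0024] along mm 2.3
trigger_pad 0.77 [ 0.4561 -0.1658  0.1201] along mm -142.7
release_pad 0.5 [ 0.5927 -0.2055  0.1013] along mm -0.5
t 13.8667 pos [ 0.4524 -0.1659  0.2114] F [ 0.9  0.7 -0.5] gap 0.0006302792260874831
shift mm [-146.9    1.   121.8] rot [-0.001  0.003  0.002]
```

View pics/side10.png

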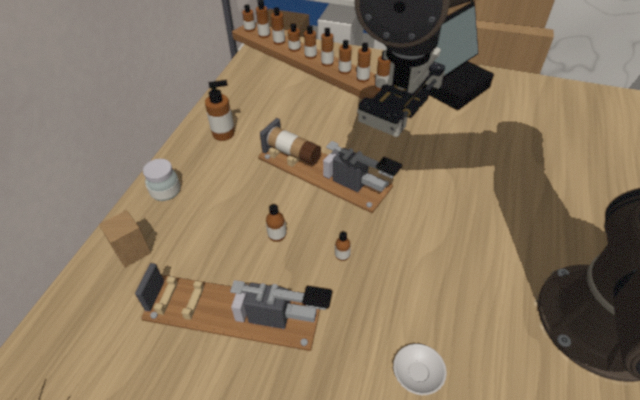

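View pics/side10z.png

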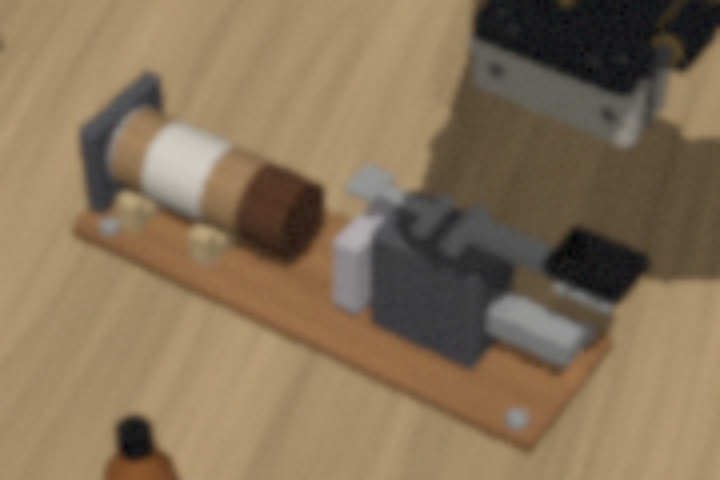

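The cap is flush with the tube (zoom px 270,205), the jaw is against the head (350,265), both levers are up and the arm is clear.

```bash
python3 -c "
from h import *
print(finish_job())"
```

```text
the job is handed in; nothing more can be done
None
```

I pumped the trigger of the clamp holding the tube with three full strokes, then held its release lever down for about 2.5 s, lifted clear and handed the job in at about 14 s.

- **Strokes:** the network put the jaw at about 12, 26 and 36 mm after the three strokes.
- **Jaw back:** it read −0.1 mm before I let go of the release and +2.3 mm after. That is within the network's error of about 4 mm, and the picture shows the jaw against the head.
- **Cap:** it looks flush on the tube, with no pale neck showing. I judged this only from the pictures, because the network gave no cap position from either camera in the position checks I ran.
- **Final state:** both levers are up again, the arm is clear and the contact force reads about zero. I never went near the empty clamp.
- **Forces:** sideways force on the trigger paddle reached about 13 N during the first stroke because I followed its swing too far forward. I backed off slightly in that stroke; later strokes showed less, about 8 to 11 N. Peak forces, at about 18 N, were well under the limits.

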